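Hang a centring sleeve on the cone carousel

ROBOT

A 6-joint arm with a two-finger parallel gripper is mounted at the origin on a cart in front of the work surface, level with it; the furniture and walls round the work are solid. World frame = base frame: x ahead of the robot, y to its left, z up, the work surface at z = 0. Lengths are in m, angles in rad, forces in N, time in s.
With the tool pointing down it reaches from about 0.3 to 0.85 m from the base axis. Payload 4.2 kg.
Tool frame: the origin (TCP) lies between the finger pads; the fingertips stand 8 mm ahead of it and the grasp point (between the pads) lies 11 mm behind it (tip_extent is the distance from the TCP to the fingertips, in m); z points along the fingers, y is the line along which they close (so a half turn about z gives the same grasp; the last joint's range is limited). The gripper opens to 91 mm and grips with 3 to 60 N. Pads are 32 mm wide; open, the fingers measure 118 mm over their backs; the gripper's body (76 mm by 178 mm) begins 60 mm behind the grasp point.
Start: joints at [1.247, 0.32, 1.565, -0, 1.257, -0.02], TCP at [0.172, 0.549, 0.222] pointing down, gripper open.
Joint ranges: [-3.11, 3.11], [-0.84, 2.01], [0.21, 2.61], [-1.34, 4.49], [0.05, 2.63], [-2.56, 2.56]. Speed limits (rad/s): [2.57, 2.57, 3.14, 3.14, 3.14, 3.14].

INTERFACE

Orientations are given as a rotation vector (axis times angle).
In Python, from station import * gives the robot as it stands. The module is installed in compiled form; this text tells all that it offers.
- The arm moves only by the tool carry_out, never from a script. Its argument "moves" is a list of rows, each a list of 6 numbers: the shift along the world's x, y, z in mm, then the turn, a rotation vector about the world's x, y, z in degrees. In form: [[dx, dy, dz, rx, ry, rz], ...]. A call has 1 to 8 rows; each row shifts and turns the commanded pose from where the row before left it; what a row does not reach is not made up. A row lasts 1/8 s, in which the tool goes at most 62.5 mm and 10.7 degrees, less where a joint would pass 70% of its speed; a pose out of reach is approached as far as the arm can. A call is refused whole if a number of a shift passes 62.5 or a number of a turn 10.7, either way. A call with a gripper value outside its range is refused whole. "jaw" is the opening in per cent of the stroke, from 0 (shut) to 100 (fully open), set as the call begins (left out, the last holds). The fingers move at their own pace and stop on an object; "squeeze" is the grip in N (left out, the last holds). Time passes only in rows, so rows that do not move let the fingers close. It gives the time, the measured TCP pose, the force, the opening and the grip force at its end, in the units of the state.
- sense(): the state, without advancing time (a new reading comes with each control period).
- capture(name): name is "scene" or "top" or "wrist"; returns a dict with "pixels" (400x640x3 uint8, red, green, blue), "vertical_fov" (degrees; the focal length in pixels is half the picture's height over the tangent of half this angle, whatever the lens; pixels are square), "cx", "cy" (the principal point, pixels), "R" (3x3) and "t" (3): a world point X has camera coordinates R X + t; the wrist camera has in their place "T_tool_cam" (4x4, takes a point from camera to tool coordinates, whose origin is the TCP and whose axes are the flange's). Camera axes: x right, y down, z forward; pixel columns grow to the right and rows downward; lengths in m; the calibration is good to about 2 mm. A picture is of the moment at which its call begins: read the wrist's pose just before it. There is no depth.
- hand_in(): hands the job in; it is judged then, once.
The state is a dict: "t": time; "joint_positions": joint angles; "qvel": joint speeds; "joint_efforts": joint torques, N m; "position": TCP position; "tcp_rot": TCP orientation; "wrist_force": force on the tool from outside, world axes, zero at the start; "torque": the same for the moment, N m; "width": finger opening in m; "finger_force": force on a finger pad.
Only numpy, scipy, OpenCV 4.12 (cv2) and the standard library are available. Lean on these libraries where they do the work, as an engineer would, in place of code of your own. Each camera call takes 0.05 s, during which the arm holds its last target. There are 200 camera calls.

TASK

Turn the cone carousel (it has a black knob on top) until a free orange peg, either one, stands over the yellow mark on the rack's base. Then hang the blue-flanged metal sleeve on that peg, flange first and fully home against the peg's seat; lower it on gently rather than dropping it, leave the peg over the mark, and do not disturb the tin, the wrench or the tyre gauge.

Things in the scene. Friction and masses are not known exactly. Their poses are not given: they have to be found in the camera images.
- rack_base: Fixed stand of the carousel: grey disc 220 mm across and 14 mm high with a column in the middle. Origin on the axis at the underside (the work surface), z up. A yellow bar on top of the disc, 60 to 105 mm from the axis along this body's own -x, is the mark; it lies on the side toward the robot's near left.
- carousel (a joint): Turn of the carousel about the column's vertical axis, rad, growing anticlockwise seen from above. At 0 orange peg a stands over the yellow mark; at 3.14 the other orange peg c, half a turn away, does. Hard stops at -0.35 and 3.5. Friction (0.4 N m) holds it where it is left. Four arms at 90 degrees carry pegs that lean 32 degrees outward from the vertical.
- knob (a point): Centre of the round black knob on top of the carousel, on the axis, 227 mm above the work surface: 46 mm across, 30 mm high (212 to 242 mm). Beneath it is a grey disc 104 mm across whose top is at 198 mm.
- seat_a (a point): Seat of orange peg a: centre of the upper face of the 52 mm round seat plate at the peg's foot, 68 mm from the column's axis and 120 mm high. The peg rises from here along the line to tip_a.
- tip_a (a point): Tip of orange peg a, 57 mm from seat_a along the peg's axis, farther from the column and higher. The peg is 30 mm across, tapering to 17 mm over its last 12 mm.
- seat_c (a point): Seat of orange peg c, half a turn round from peg a; same sizes as seat_a. The other two pegs, between a and c, carry dark centring cones (94 and 74 mm wide, fixed there) that reach to 115 mm from the column's axis and to a height of 180 mm.
- tip_c (a point): Tip of orange peg c; same as tip_a.
- sleeve: Loose bright metal sleeve, standing flange down: tube 56 mm across and 50 mm high with a through bore of 38 mm, and a blue flange 76 mm across and 10 mm high at its lower end. About 0.35 kg. Origin on its axis at the underside of the flange; z is its axis, from the flange to the plain end.
- paste_tin: Grey open tin, 76 mm across, 60 mm high; bystander. Origin at the centre of its underside.
- wrench_13: Combination wrench, 182 mm long, lying flat; bystander. Origin at its middle, y along it.
- tyre_gauge: Round black tyre pressure gauge, 70 x 118 x 26 mm, lying flat; bystander. Origin at the middle of its underside.
There are look-alikes about, which are no part of the job. Of the things that look like the sleeve, take the one that is farthest to the robot's right at the start.

How it is judged:
On the way, in this order (a step that is already met when the one before it is completed fails the run):
1. an orange peg stands over the yellow mark (within 0.2 rad) ((value of joint carousel between -0.2 and 0.2 rad or value of joint carousel between 2.94 and 3.34 rad)), for 0.3 s.
2. the sleeve is on that peg, fully home (((value of joint carousel between -0.2 and 0.2 rad and distance between sleeve and seat_a below 0.012 m) or (value of joint carousel between 2.94 and 3.34 rad and distance between sleeve and seat_c below 0.012 m))), for 0.2 s.
At the end, for the whole second after the job is handed in: An orange peg stands over the yellow mark within 0.2 rad (carousel at 0 or 3.14), and the sleeve is on that peg, flange against the seat: its origin within 12 mm of the seat's centre, its axis leaning 22 to 42 degrees as the peg does; all at rest (((value of joint carousel between -0.2 and 0.2 rad and distance between sleeve and seat_a below 0.012 m) or (value of joint carousel between 2.94 and 3.34 rad and distance between sleeve and seat_c below 0.012 m)) and angle between sleeve's own z axis and vertical between 0.385 and 0.735 rad and linear speed of sleeve below 0.02 m/s and velocity of joint carousel between -0.05 and 0.05 rad/s); the robot touches nothing.
It fails at once if the sleeve is dropped: moves faster than 0.4 m/s while the fingers do not touch it (linear speed of sleeve above 0.4 m/s and contact force between the fingers and sleeve below 0.1 N).
It fails at once if the tin is moved more than 30 mm (distance of paste_tin from where it was at the start of the episode above 0.03 m).
It fails at once if the wrench is moved more than 30 mm (distance of wrench_13 from where it was at the start of the episode above 0.03 m).
It fails at once if the tyre gauge is moved more than 30 mm (distance of tyre_gauge from where it was at the start of the episode above 0.03 m).
It also fails if it takes over 48 s, if anything falls off the work surface, if the arm or the gripper's body presses on something with over 40 N, if the wrist force passes 120 N, or if a joint passes its speed limit or range.

## Working session

There is one attempt and no reset: what is moved stays moved. The work goes in short steps, Python scripts to look and compute and a tool call to move; the robot and the scene stay as the last step left them, time stands still between calls to the robot, and variables do not carry over. Pictures are saved under pics/ and viewed, at most 10 in all, crops included, and the job is handed in when it is done.

Besides the shell and the picture viewer there is one more tool, called as name([rows], argument=value, ...), one row to a line, values as JSON. carry_out: Moves the arm, as the interface text tells. Its arguments: {"type":"object","properties":{"moves":{"type":"array"},"jaw":{"type":"number"},"squeeze":{"type":"number"}},"required":["moves"]}

```bash
mkdir -p pics; cat > h.py <<'E'
from station import *
import numpy as np, cv2
def snap(n,f):
    c=capture(n); cv2.imwrite('pics/'+f,c['pixels'][:,:,::-1]); np.save('pics/'+f+'.npy',c,allow_pickle=True); return c
def foc(c): return 200/np.tan(np.radians(c['vertical_fov'])/2)
def cam(c,s=None):
    if 'R' in c: return np.array(c['R']),np.array(c['t'])
    from scipy.spatial.transform import Rotation as Ro
    T=np.eye(4);T[:3,:3]=Ro.from_rotvec(s['tcp_rot']).as_matrix();T[:3,3]=s['position']
    M=np.linalg.inv(T@np.array(c['T_tool_cam']));return M[:3,:3],M[:3,3]
def ray(c,u,v,z,s=None):
    R,t=cam(c,s);o=-R.T@t;d=R.T@np.array([(u-c['cx'])/foc(c),(v-c['cy'])/foc(c),1]);return o+d*(z-o[2])/d[2]
def proj(c,X,s=None):
    R,t=cam(c,s);p=R@np.array(X)+t;return p[:2]/p[2]*foc(c)+[c['cx'],c['cy']]
E
python3 - <<'E'
from h import *
s=sense();print(s)
a=snap('scene','s0.png');b=snap('top','t0.png')
for c in(a,b):print({k:v for k,v in c.items() if k!='pixels'})
E
```

```text
{'t': 0.0, 'joint_positions': array([ 1.24701037e+00,  3.20294150e-01,  1.56568094e+00,  1.18169691e-06,
        1.25739206e+00, -2.00144193e-02]), 'qvel': array([-4.18015557e-04,  2.99639037e-04,  1.15827465e-04, -5.66045406e-04,
        2.27390062e-03, -7.74282600e-05]), 'joint_efforts': array([-6.54710075e-04, -4.12457263e+01, -2.31964964e+01,  7.26789027e-02,
        4.58249613e-02, -1.39063100e-04]), 'position': array([0.17184454, 0.54820384, 0.22111824]), 'tcp_rot': array([-4.75284983e-01, -3.10512271e+00,  2.74571264e-03]), 'wrist_force': array([-0.32639063, -0.28819695, -0.1638646 ]), 'torque': array([-0.00132949,  0.00423525, -0.01299415]), 'finger_force': 0.0, 'width': 0.09095090910661287}
{'vertical_fov': 46.74515934095092, 'cx': 316.1790706387449, 'cy': 198.47919968567103, 'R': array([[ 0.70606253, -0.7078798 , -0.01954206],
       [-0.37691605, -0.35229984, -0.85663243],
       [ 0.59950813,  0.61220178, -0.51555697]]), 't': array([-0.28732502,  0.33087738,  0.89405298])}
{'vertical_fov': 53.42370877047706, 'cx': 313.8975566289074, 'cy': 202.49447110320196, 'R': array([[ 0.01178527, -0.99992069, -0.00444017],
       [-0.99291175, -0.01117723, -0.11832718],
       [ 0.11826817,  0.00580321, -0.99296473]]), 't': array([0.04491049, 0.48751052, 1.11368854])}
```

View pics/s0.png

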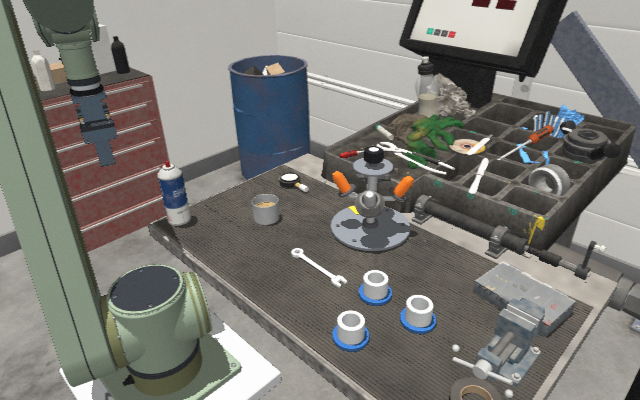

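View pics/t0.png

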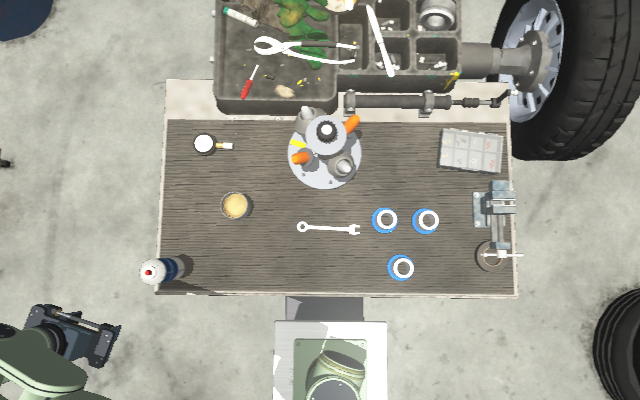

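The scene view shows three sleeves and the rack at about (370,215). In the top view the sleeves are at (385,221), (401,267) and (427,221); the last is the rightmost. The orange pegs are at (302,158) and (352,122), and the yellow mark is near (298,144).

```bash
cat > m.py <<'E'
from h import *
def blobs(c,lo,hi,amin=30):
    h=cv2.cvtColor(c['pixels'],cv2.COLOR_RGB2HSV);m=cv2.inRange(h,lo,hi)
    n,l,st,ce=cv2.connectedComponentsWithStats(m)
    return [(l==i,st[i],ce[i]) for i in range(1,n) if st[i,4]>=amin]
def load(f): return np.load('pics/'+f+'.npy',allow_pickle=True).item()
E
python3 - <<'E'
from m import *
b=load('t0.png');a=load('s0.png')
for n,c in(('top',b),('scene',a)):
    for nm,lo,hi in(('blue',(100,150,80),(115,255,255)),('or',(8,180,150),(16,255,255)),('yel',(24,170,150),(33,255,255))):
        for m,st,ce in blobs(c,lo,hi,20):
            z={'blue':.005,'or':.15,'yel':.014}[nm]
            hull=cv2.convexHull(np.argwhere(m)[:,::-1].astype(np.float32))
            e=cv2.fitEllipse(hull)[0] if len(hull)>5 else ce
            print(n,nm,st,ce.round(1),ray(c,*e,z).round(4))
# knob centre: dark blob near (325,130) top, scene (373,155)
for c,(u,v) in((b,(325,130)),(a,(373,155))):
    g=cv2.cvtColor(c['pixels'],cv2.COLOR_RGB2GRAY);m=(g<45).astype(np.uint8)
    n,l,st,ce=cv2.connectedComponentsWithStats(m)
    k=[i for i in range(1,n) if abs(ce[i]-[u,v]).max()<15 and st[i,4]>40]
    for i in k: print('knob',st[i],ce[i],ray(c,*ce[i],.235 if c is b else .227))
# base disc extents in top: grey
E
python3 -c "
import cv2
a=cv2.imread('pics/t0.png')[90:200,270:380];b=cv2.imread('pics/s0.png')[135:255,315:425]
a=cv2.resize(a,(400,400),interpolation=2);b=cv2.resize(b,(400,400),interpolation=2)
cv2.imwrite('pics/z0.png',cv2.hconcat([a,b]))"
```

```text
top blue [372 208  24  25 114] [379.6 222.3] [ 0.4405 -0.1544  0.005 ]
top blue [412 209  22  25 129] [419.3 222.4] [ 0.4395 -0.271   0.005 ]
top blue [388 255  22  16  72] [395.3 259.2] [ 0.3148 -0.1954  0.005 ]
top or [344 115  15  19 113] [350.5 124.5] [ 0.682  -0.0446  0.15  ]
top or [293 152  16  12 113] [301.4 157.1] [0.5903 0.0881 0.15  ]
top yel [291 140  14   8  63] [297.5 143.4] [0.6643 0.1014 0.014 ]
scene blue [160 180  21  15 152] [169.1 187. ] [0.3787 0.6491 0.005 ]
scene blue [164 197   8  10  26] [167.3 203.2] [0.3155 0.5541 0.005 ]
scene blue [178 197   7   9  29] [180.9 202.1] [0.3483 0.5289 0.005 ]
scene blue [359 285  33  20 232] [374.6 297.5] [ 0.4408 -0.1562  0.005 ]
scene blue [400 309  36  25 275] [417.1 324.8] [ 0.4394 -0.2738  0.005 ]
scene blue [333 326  36  25 302] [350.2 341.8] [ 0.3057 -0.2006  0.005 ]
scene or [543 126   9   7  25] [548.2 128.6] [ 1.282  -0.1738  0.15  ]
scene or [531 134  10   7  34] [535. 137.] [ 1.2058 -0.1692  0.15  ]
scene or [333 172  17  21 211] [340.8 181.7] [0.5808 0.0773 0.15  ]
scene or [394 176  20  21 228] [403.1 185.6] [ 0.6727 -0.0538  0.15  ]
scene yel [536 217   8  12  57] [540.3 222.2] [ 0.9663 -0.3129  0.014 ]
knob [364 148  20  16 196] [373.07653061 157.        ] [0.62689395 0.01165275 0.227     ]
```

View pics/z0.png

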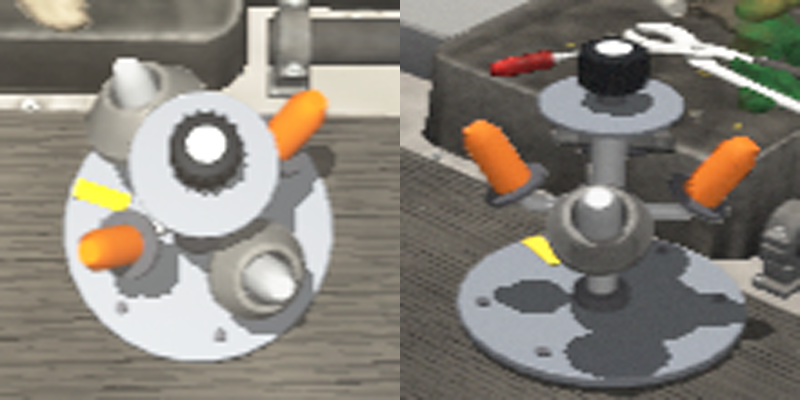

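```bash
python3 - <<'E'
from m import *
b=load('t0.png');a=load('s0.png')
Z=lambda x,y:(270+x/3.636,90+y/3.636)
S=lambda x,y:(315+x*110/400,135+y*120/400)
print('axis',ray(b,*Z(205,145),.242),ray(b,*Z(205,163),.198),ray(b,*Z(198,227),.014),ray(a,*S(612,47) if 0 else S(212,47),.242),ray(a,*S(212,105),.198),ray(a,*S(202,300),.014))
ti=[ray(b,*Z(83,252),.168),ray(b,*Z(322,98),.168),ray(a,*S(76,128),.168),ray(a,*S(350,147),.168)]
mk=[ray(b,*Z(76,189),.014),ray(b,*Z(130,203),.014),ray(b,*Z(103,196),.014)]
print(np.round(ti,4),np.round(mk,4))
ax=np.array([.629,.011])
for p in ti+mk: d=p[:2]-ax;print(np.hypot(*d),np.degrees(np.arctan2(d[1],d[0])))
s=sense()
print(cv2.Rodrigues(s['tcp_rot'])[0].round(3))
# tin, gauge, wrench from top
for n,u,v,z in(('tin',235,206,.03),('gauge',204,145,.013),('w1',302,227,.005),('w2',355,230,.005)):print(n,ray(b,u,v,z).round(3))
E
```

```text
axis [0.63649359 0.02153937 0.242     ] [0.63735576 0.02036959 0.198     ] [0.63819403 0.02114828 0.014     ] [0.63807911 0.02080594 0.242     ] [0.63165985 0.01315065 0.198     ] [0.6364112  0.01632447 0.014     ]
[[ 0.581   0.1049  0.168 ]
 [ 0.6947 -0.0632  0.168 ]
 [ 0.581   0.0959  0.168 ]
 [ 0.6888 -0.066   0.168 ]] [[0.6688 0.121  0.014 ]
 [0.6576 0.0767 0.014 ]
 [0.6632 0.0989 0.014 ]]
0.10545085909793313 117.0781054871417
0.09911049486811462 -48.51235549990321
0.09750764221119917 119.47418748351315
0.09745454939376648 -52.15928202075332
0.11698246625172966 70.08747722750346
0.07169546844267727 66.4867333719203
0.0942798417227704 68.71822777693465
[[-0.954  0.299 -0.   ]
 [ 0.299  0.954 -0.001]
 [ 0.    -0.002 -1.   ]]
tin [0.474 0.277 0.03 ]
gauge [0.657 0.379 0.013]
w1 [0.417 0.084 0.005]
w2 [ 0.411 -0.07   0.005]
```

Findings: the axis is at about (0.637, 0.0205), the mark is at 72° and peg a is at 124°. So I need to turn it about 52° clockwise. I'll rise, then go over the knob.

carry_out([
  [0, 0, 50, 0, 0, 0],
  [10, -20, 50, 0, 0, 0],
  [40, -45, 0, 0, 0, 0],
  [40, -45, 0, 0, 0, 0],
  [40, -45, 0, 0, 0, 0],
  [40, -45, 0, 0, 0, 0],
  [40, -45, 0, 0, 0, 0],
  [40, -45, 0, 0, 0, 0],
], jaw=100)

```text
t: 1.1
position: [0.4229, 0.257, 0.3217]
tcp_rot: [-0.475, -3.105, -0.0]
wrist_force: [-0.2, -0.0, -0.4]
width: 0.0913
finger_force: 0.0
```

carry_out([
  [40, -45, 0, 0, 0, 0],
  [40, -45, 0, 0, 0, 0],
  [40, -45, 0, 0, 0, 0],
  [40, -45, 0, 0, 0, 0],
  [40, -45, 0, 0, 0, 0],
  [15, -13, 0, 0, 0, 0],
  [0, 0, 0, 0, 0, 0],
])

```text
t: 1.98
position: [0.6375, 0.0195, 0.3205]
tcp_rot: [-0.478, -3.103, 0.0]
wrist_force: [0.2, 0.2, -0.7]
width: 0.091
finger_force: 0.0
```

```bash
python3 - <<'E'
from m import *
s=sense();print(s['position'],s['joint_positions'],cv2.Rodrigues(s['tcp_rot'])[0].round(3))
c=snap('wrist','w1.png');print(proj(c,[.637,.0205,.242],s))
R=np.array(c['T_tool_cam']);print(R.round(3))
E
```

```text
[0.63750922 0.01954053 0.3205225 ] [ 1.24937092e-02  3.85664551e-01  1.22174588e+00  2.27063487e-04
  1.53636373e+00 -1.25232704e+00] [[-0.954  0.301 -0.002]
 [ 0.301  0.954  0.   ]
 [ 0.002 -0.    -1.   ]]
[319.84287632 211.08027972]
[[-0.    -0.959 -0.282  0.079]
 [ 1.    -0.    -0.     0.   ]
 [-0.    -0.282  0.959 -0.162]
 [ 0.     0.     0.     1.   ]]
```

View pics/w1.png

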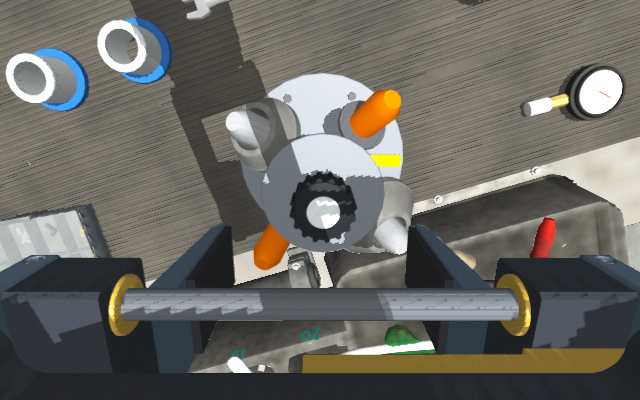

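The wrist view shows the knob top at about (323,212), within 1–2 mm of the prediction. Descend and grip.

carry_out([
  [0, 1, -50, 0, 0, 0],
  [0, 1, -45, 0, 0, 0],
  [0, 0, -12, 0, 0, 0],
  [0, 0, 0, 0, 0, 0],
])

```text
t: 2.52
position: [0.6368, 0.0235, 0.2156]
tcp_rot: [0.474, 3.106, 0.0]
wrist_force: [-0.1, -0.5, 0.8]
width: 0.091
finger_force: 0.0
```

carry_out([
  [0, 0, 0, 0, 0, 0],
  [0, 0, 0, 0, 0, 0],
  [0, 0, 0, 0, 0, 0],
  [0, 0, 0, 0, 0, 0],
  [0, 0, 0, 0, 0, 0],
], jaw=30, squeeze=45)

```text
t: 3.15
position: [0.6369, 0.0221, 0.215]
tcp_rot: [-0.475, -3.105, 0.002]
wrist_force: [-0.6, -0.3, 1.5]
width: 0.0456
finger_force: 45.0
```

```bash
python3 - <<'E'
from m import *
c=load('w1.png')
import h
s=dict(position=np.array([.6375,.0195,.3205]),tcp_rot=np.array([-.478,-3.103,0]))
ax=np.array([.637,.0213])
for n,u,v,z in(('tip',395,97,.168),('tip2',262,262,.168),('mkout',401,160,.014),('mkin',372,161,.014),('base',322,160,.014)):
    p=ray(c,u,v,z,s);d=p[:2]-ax;print(n,p.round(4),np.hypot(*d).round(4),np.degrees(np.arctan2(d[1],d[0])).round(1))
E
```

```text
tip [0.5815 0.1055 0.168 ] 0.1009 123.4
tip2 [ 0.6929 -0.0565  0.168 ] 0.0958 -54.3
mkout [0.672  0.1237 0.014 ] 0.1082 71.1
mkin [0.6616 0.0863 0.014 ] 0.0695 69.3
base [0.6401 0.0228 0.014 ] 0.0035 25.4
```

carry_out([
  [0, 0, 0, 0, 0, -7],
  [0, 0, 0, 0, 0, -9],
  [0, 0, 0, 0, 0, -9],
  [0, 0, 0, 0, 0, -9],
  [0, 0, 0, 0, 0, -9],
  [0, 0, 0, 0, 0, -7],
  [0, 0, 0, 0, 0, -3],
  [0, 0, 0, 0, 0, 0],
])

```text
t: 4.15
position: [0.6376, 0.0229, 0.2151]
tcp_rot: [1.811, 2.566, 0.002]
wrist_force: [2.9, 0.7, -0.2]
width: 0.045
finger_force: 45.0
```

```bash
python3 - <<'E'
from m import *
s=sense();print(s['position'],s['joint_positions'],s['wrist_force'],s['torque'],cv2.Rodrigues(s['tcp_rot'])[0].round(3))
a=snap('scene','s1.png')
ax=np.array([.637,.0213])
for m,st,ce in blobs(a,(8,180,150),(16,255,255),60):
    p=ray(a,*ce,.15);d=p[:2]-ax;print(st,p,np.hypot(*d),np.degrees(np.arctan2(d[1],d[0])))
E
```

```text
[0.63760521 0.02288568 0.21506952] [ 1.76624573e-02  4.22946718e-01  1.42217337e+00  3.83837570e-04
  1.29517596e+00 -3.24477302e-01] [ 2.91858947  0.72037638 -0.1845711 ] [-0.11068527 -0.02970638 -0.28563766] [[-0.335  0.942  0.001]
 [ 0.942  0.335  0.   ]
 [-0.     0.001 -1.   ]]
[350 161  13  21 109] [0.64013662 0.08039741 0.15      ] 0.05918059350892319 86.96185193610033
[382 189  16  19 180] [ 0.59914581 -0.06599724  0.15      ] 0.09515118798027815 -113.44272018510169
```

carry_out([
  [0, 0, 0, 0, 0, 0],
  [0, 0, 0, 0, 0, 0],
  [0, 0, 0, 0, 0, 0],
  [0, 0, 40, 0, 0, 0],
  [0, 0, 60, 0, 0, 0],
  [0, 0, 0, 0, 0, 0],
  [0, 0, 0, 0, 0, 0],
], jaw=100)

```text
t: 5.08
position: [0.6367, 0.0226, 0.3146]
tcp_rot: [-1.811, -2.567, 0.0]
wrist_force: [-0.1, 0.0, -0.7]
width: 0.0913
finger_force: 0.0
```

```bash
python3 - <<'E'
from m import *
s=sense();print(s['position'])
c=snap('wrist','w2.png');b=snap('top','t2.png');a=snap('scene','s2.png')
w=c['pixels'][:,:,::-1];
Z=cv2.resize(w[40:290,180:480],(480,400),interpolation=2)
T=cv2.resize(b['pixels'][90:200,270:358,::-1],(320,400),interpolation=2)
cv2.imwrite('pics/z2.png',cv2.hconcat([Z,T]));np.save('pics/s2',s,allow_pickle=True)
E
```

```text
[0.63665863 0.02263419 0.31463489]
```

View pics/z2.png

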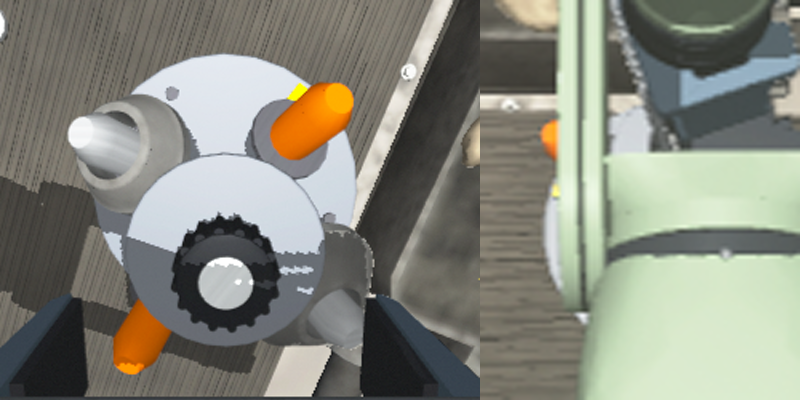

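The wrist view shows the peg over the mark, with yellow peeking out beside it. The tip is at (392,102), the opposite tip at (261,269) and the knob at (321,217).

```bash
python3 - <<'E'
from m import *
c=load('w2.png');s=np.load('pics/s2.npy',allow_pickle=True).item()
print(s['joint_positions'])
k=ray(c,321.2,217.5,.242,s);print(k)
P=[ray(c,392.5,101.9,.168,s),ray(c,261,269,.168,s)];print(P)
d=P[0]-P[1];print(np.hypot(*d[:2]),np.degrees(np.arctan2(d[1],d[0])),(P[0]+P[1])/2)
m=ray(c,180+298/1.6,40+92/1.6,.014,s);d=m-(P[0]+P[1])/2;print('mark bit',m,np.hypot(*d[:2]),np.degrees(np.arctan2(d[1],d[0])))
# sleeves from scene s2 + t2 : ring top centres
for f in('s2.png','t0.png'):
    a=load(f)
    g=cv2.cvtColor(a['pixels'],cv2.COLOR_RGB2HSV)
    m=((g[:,:,1]<30)&(g[:,:,2]>200)).astype(np.uint8)
    n,l,st,ce=cv2.connectedComponentsWithStats(m)
    for i in range(1,n):
        if 40<st[i,4]<1500:
            pts=np.argwhere(l==i)[:,::-1].astype(np.float32);e=cv2.fitEllipse(cv2.convexHull(pts)) if len(pts)>20 else None
            p=ray(a,*ce[i],.06)
            if .25<p[0]<.5 and -.35<p[1]<-.1: print(f,st[i],p.round(4),ray(a,*e[0],.06).round(4))
E
```

```text
[ 1.74884353e-02  3.84442837e-01  1.23778991e+00 -8.76788558e-06
  1.51980563e+00 -3.24489399e-01]
[0.6390989 0.0218059 0.242    ]
[array([0.67006838, 0.11488504, 0.168     ]), array([ 0.61097854, -0.07137499,  0.168     ])]
0.19540831620766344 72.39869337007559 [0.64052346 0.02175502 0.168     ]
mark bit [0.66656261 0.11707705 0.014     ] 0.09881460472727686 74.72125740146397
s2.png [364 270  24  17 185] [ 0.4285 -0.1646  0.06  ] [ 0.4296 -0.1639  0.06  ]
s2.png [406 295  27  19 238] [ 0.4274 -0.2793  0.06  ] [ 0.4284 -0.279   0.06  ]
s2.png [337 310  28  21 267] [ 0.2961 -0.2082  0.06  ] [ 0.297  -0.2075  0.06  ]
t0.png [377 210  20  19 181] [ 0.4397 -0.1522  0.06  ] [ 0.4398 -0.1521  0.06  ]
t0.png [419 211  20  19 181] [ 0.4386 -0.2682  0.06  ] [ 0.4386 -0.2681  0.06  ]
t0.png [393 258  21  20 193] [ 0.3061 -0.1962  0.06  ] [ 0.306  -0.1962  0.06  ]
```

carry_out([
  [-33, -49, 0, 0, 0, 0],
  [-33, -49, 0, 0, 0, 0],
  [-33, -49, 0, 0, 0, 0],
  [-33, -49, -15, 0, 0, 0],
  [-33, -49, -15, 0, 0, 0],
  [-33, -48, -15, 0, 0, 0],
  [0, 0, -50, 0, 0, 0],
  [0, 0, 0, 0, 0, 0],
])

```text
t: 6.22
position: [0.436, -0.2691, 0.2161]
tcp_rot: [-1.807, -2.557, 0.0]
wrist_force: [-0.0, -0.5, 1.1]
width: 0.0912
finger_force: 0.0
```

```bash
python3 - <<'E'
from m import *
s=sense();print(s['position']);np.save('pics/s3',s,allow_pickle=True)
c=snap('wrist','w3.png');print(proj(c,[.439,-.270,.06],s),proj(c,[.439,-.27,0.005],s))
g=cv2.cvtColor(c['pixels'],cv2.COLOR_RGB2HSV)
m=((g[:,:,1]<30)&(g[:,:,2]>200)).astype(np.uint8)
n,l,st,ce=cv2.connectedComponentsWithStats(m)
for i in range(1,n):
    if st[i,4]>300:
        e=cv2.fitEllipse(cv2.convexHull(np.argwhere(l==i)[:,::-1].astype(np.float32)));print(st[i],e,ray(c,*e[0],.06,s))
for m,st,ce in blobs(c,(100,150,80),(115,255,255),300):
    e=cv2.fitEllipse(cv2.convexHull(np.argwhere(m)[:,::-1].astype(np.float32)));print('bl',st,e,ray(c,*e[0],.005,s))
E
```

```text
[ 0.43597403 -0.2691475   0.21606438]
[322.25754616 189.60102382] [322.1304435  177.15600684]
[    0     0   141   271 21845] ((61.353275299072266, 99.60848999023438), (149.90127563476562, 461.5396728515625), 4.25509786605835) [ 0.19742987 -0.27002018  0.06      ]
[ 523    0   57   54 1637] ((549.0264892578125, -14.996580123901367), (57.36670684814453, 139.06365966796875), 171.815185546875) [ 0.55293981 -0.05091998  0.06      ]
[ 177   30   63   65 1525] ((207.950439453125, 62.20425796508789), (60.684783935546875, 65.81476593017578), 150.22264099121094) [ 0.31048982 -0.19770057  0.06      ]
[ 338   34   63   67 1769] ((369.3520202636719, 66.60062408447266), (62.31642532348633, 66.6366195678711), 16.211563110351562) [ 0.44051552 -0.15544509  0.06      ]
[ 576   46   64   34 1480] ((612.0978393554688, 63.207374572753906), (34.7492790222168, 73.23743438720703), 89.37120056152344) [ 0.63213881 -0.08486844  0.06      ]
[ 568  138   72  124 4086] ((661.61279296875, 150.44863891601562), (51.885215759277344, 676.6537475585938), 31.893404006958008) [ 0.71404729 -0.13372728  0.06      ]
[ 295  161   57   55 1161] ((323.32147216796875, 187.96534729003906), (54.138648986816406, 56.382293701171875), 72.64318084716797) [ 0.43940567 -0.26819126  0.06      ]
[400 321  36  33 610] ((351.7524719238281, -829.1505126953125), (146.3283233642578, 2301.515380859375), 0.0) [0.27240246 0.24226819 0.06      ]
bl [ 193   27   66   81 1201] ((220.44361877441406, 66.77182006835938), (74.81786346435547, 82.60450744628906), 151.10946655273438) [ 0.30592656 -0.19822806  0.005     ]
bl [326  30  77  81 992] ((364.1360778808594, 69.9508285522461), (75.545166015625, 81.16923522949219), 15.75188159942627) [ 0.44183036 -0.15334192  0.005     ]
bl [ 289  145   70   57 1047] ((323.2403869628906, 178.96035766601562), (68.5823974609375, 69.82268524169922), 92.77603149414062) [ 0.44080202 -0.271476    0.005     ]
```

View pics/w3.png

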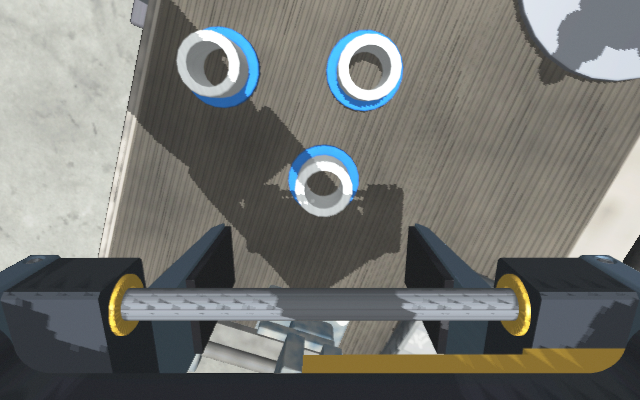

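The wrist view shows the target sleeve under the gripper at about (323,188), located at (0.440, -0.270). Descend and grip.

carry_out([
  [2, -1, -50, 0, 0, 0],
  [2, 0, -50, 0, 0, 0],
  [0, 0, -45, 0, 0, 0],
  [0, 0, -25, 0, 0, 0],
  [0, 0, -13, 0, 0, 0],
  [0, 0, 0, 0, 0, 0],
])

```text
t: 7.02
position: [0.4441, -0.2713, 0.0375]
tcp_rot: [1.809, 2.567, 0.0]
wrist_force: [0.6, 0.1, -0.0]
width: 0.0915
finger_force: 0.0
```

carry_out([
  [0, 0, 0, 0, 0, 0],
  [0, 0, 0, 0, 0, 0],
  [0, 0, 0, 0, 0, 0],
  [0, 0, 0, 0, 0, 0],
], jaw=30, squeeze=30)

```text
t: 7.52
position: [0.4423, -0.2714, 0.0373]
tcp_rot: [-1.81, -2.567, 0.001]
wrist_force: [-0.2, 0.5, 6.2]
width: 0.0544
finger_force: 30.4
```

carry_out([
  [0, 0, 15, 0, 0, 0],
  [0, 0, 45, 0, 0, 0],
  [0, 0, 60, 0, 0, 0],
  [0, 0, 60, 0, 0, 0],
  [0, 0, 60, 0, 0, 0],
  [13, 25, 45, 0, 0, -9],
  [25, 45, 15, 0, 0, -9],
  [27, 49, 0, 0, 0, -9],
], squeeze=40)

```text
t: 8.52
position: [0.5088, -0.1514, 0.3394]
tcp_rot: [2.365, 2.063, 0.004]
wrist_force: [1.1, -0.1, -4.5]
width: 0.054
finger_force: 40.0
```

carry_out([
  [27, 49, 0, 0, 0, -9],
  [27, 49, 0, 0, 0, -1.2],
  [27, 49, 0, 0, 0, 0],
  [27, 49, 0, 0, 0, 0],
  [27, 49, 0, 0, 0, 0],
  [27, 49, 0, 0, 0, 0],
  [15, 25, 0, 0, 0, 0],
  [0, 0, 0, 0, 0, 0],
])

```text
t: 9.52
position: [0.6852, 0.1691, 0.3354]
tcp_rot: [-2.531, -1.858, 0.003]
wrist_force: [-0.6, -0.5, -3.9]
width: 0.054
finger_force: 40.0
```

```bash
cat > tgt.py <<'E'
from h import *
s=sense();R=cv2.Rodrigues(s['tcp_rot'])[0]
S=np.array([.6595,.0868,.12]);p=np.array([.160,.505,.848]);y=np.array([.953,-.302,0])
Rt=np.c_[np.cross(y,-p),y,-p]
print(s['position'],s['width'],s['finger_force'],s['joint_positions'].round(2));print('axis',-R[:,2].round(3),'y',R[:,1].round(3))
print('rot left deg',np.degrees(cv2.Rodrigues(Rt@R.T)[0].ravel()).round(1))
for d in(0,.06,.12):print(d,((S+(d+.0373)*p-s['position'])*1e3).round(1))
E
python3 tgt.py
```

```text
[0.6852258  0.16907444 0.33544365] 0.05403298273028844 39.99782267007049 [0.23 0.51 0.99 0.   1.65 0.53]
axis [ 0.002 -0.     1.   ] y [ 0.954 -0.3   -0.002]
rot left deg [-30.5   9.5  -0.1]
0 [ -19.8  -63.4 -183.8]
0.06 [ -10.2  -33.1 -132.9]
0.12 [ -0.6  -2.8 -82.1]
```

carry_out([
  [0, 0, 0, -7.6, 2.4, 0],
  [0, 0, 0, -7.6, 2.4, 0],
  [0, 0, 0, -7.6, 2.4, 0],
  [0, 0, -30, -7.7, 2.3, 0],
  [0, -3, -40, 0, 0, 0],
  [0, 0, 0, 0, 0, 0],
  [0, 0, 0, 0, 0, 0],
])

```text
t: 10.4
position: [0.6854, 0.1629, 0.2696]
tcp_rot: [2.214, 1.616, -0.626]
wrist_force: [1.4, -0.0, -3.3]
width: 0.0541
finger_force: 40.0
```

```bash
python3 tgt.py; python3 - <<'E'
from m import *
s=sense();np.save('pics/s4',s,allow_pickle=True)
c=snap('wrist','w4.png');a=snap('scene','s4.png');b=snap('top','t4.png')
p=np.array([.160,.505,.848]);S=np.array([.6595,.0868,.12])
for n,q,ss in(('w',c,s),('s',a,None),('t',b,None)):print(n,proj(q,S,ss),proj(q,S+.057*p,ss),'sleeve',proj(q,s['position']-.0373*p,ss),proj(q,s['position']+.0227*p,ss))
Z=cv2.resize(a['pixels'][100:260,300:440,::-1],(350,400),interpolation=2)
cv2.imwrite('pics/z4.png',cv2.hconcat([Z,cv2.resize(c['pixels'][100:400,155:485,::-1],(440,400))]))
E
```

```text
[0.68544863 0.16290775 0.26961655] 0.05409527265608642 39.99791887632455 [ 0.4   0.72  0.88 -0.44  1.89  0.65]
axis [0.155 0.504 0.85 ] y [ 0.953 -0.303  0.006]
rot left deg [-0.1  0.4  0.1]
0 [ -20.   -57.3 -118. ]
0.06 [-10.4 -27.  -67.1]
0.12 [ -0.8   3.3 -16.2]
w [316.12316679 172.95521286] [315.84152852 187.43695113] sleeve [318.27419985 235.28181514] [318.52870539 285.76106242]
s [357.56591717 180.0235546 ] [352.23999133 160.10006248] sleeve [347.51841233 132.78225403] [341.83533704 111.50801469]
t [301.06580302 134.90249499] [289.29305257 125.97700974] sleeve [275.66967669 112.55171258] [260.30963093 100.73894351]
```

View pics/z4.png

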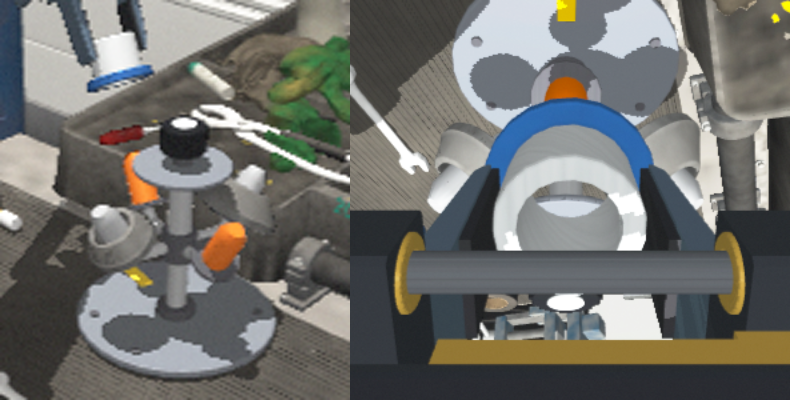

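The views show the sleeve tilted like the peg and centred on it (peg at column 317, sleeve at 320), with the mark behind in the same column. Advance to the tip along the peg axis.

carry_out([
  [-1, 3, -16, 0, 0.4, 0],
  [-3, -10, -17, 0, 0, 0],
  [-3, -10, -17, 0, 0, 0],
  [-3, -8, -13, 0, 0, 0],
  [0, 0, 0, 0, 0, 0],
  [0, 0, 0, 0, 0, 0],
])

```text
t: 11.3
position: [0.6753, 0.1391, 0.2043]
tcp_rot: [2.213, 1.622, -0.638]
wrist_force: [-0.3, -0.1, -3.7]
width: 0.0543
finger_force: 40.0
```

```bash
python3 tgt.py; python3 - <<'E'
from m import *
s=sense();c=snap('wrist','w5.png');a=snap('scene','s5.png')
p=np.array([.160,.505,.848]);S=np.array([.6595,.0868,.12])
for n,q,ss in(('w',c,s),('s',a,None)):print(n,proj(q,S,ss),proj(q,S+.057*p,ss),'sleeve',proj(q,s['position']-.0373*p,ss),proj(q,s['position']+.0227*p,ss))
Z=cv2.resize(a['pixels'][110:210,310:410,::-1],(400,400),interpolation=2)
cv2.imwrite('pics/z5.png',cv2.hconcat([Z,cv2.resize(c['pixels'][170:320,245:395,::-1],(400,400))]))
E
```

```text
[0.67530297 0.13907069 0.20428777] 0.05426590876767609 39.99814936559574 [ 0.38  0.71  1.06 -0.43  1.74  0.69]
axis [0.163 0.505 0.848] y [ 0.953 -0.302 -0.003]
rot left deg [-0.  -0.2 -0. ]
0 [ -9.8 -33.4 -52.7]
0.06 [-0.2 -3.1 -1.8]
0.12 [ 9.4 27.2 49.1]
w [319.90944041 206.60564326] [319.86987672 233.85506986] sleeve [318.67898662 235.07967715] [318.16860504 285.90942748]
s [357.56591717 180.0235546 ] [352.23999133 160.10006248] sleeve [351.17253304 158.10332999] [345.5527989  137.08375459]
```

View pics/z5.png

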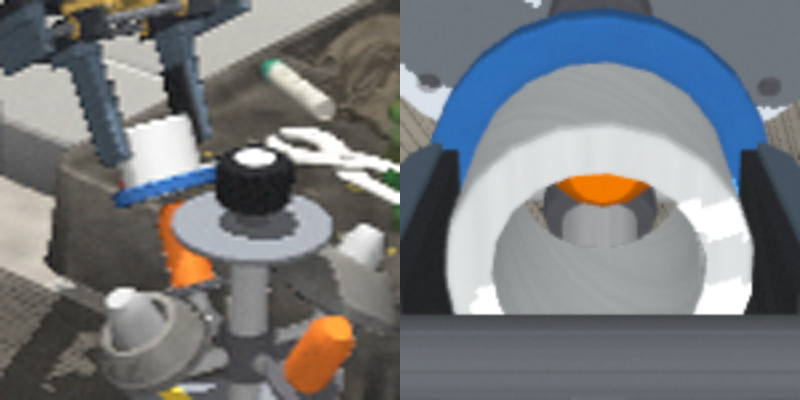

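The sleeve mouth is over the peg tip, seen centred within about 1 mm in the bore. Slide down.

carry_out([
  [-1, -4, -5, 0, 0, 0],
  [-1.5, -5, -8, 0, 0, 0],
  [-1.5, -5, -8, 0, 0, 0],
  [-1.5, -5, -8, 0, 0, 0],
  [-1.5, -5, -8, 0, 0, 0],
  [0, 0, 0, 0, 0, 0],
])

```text
t: 12.15
position: [0.6675, 0.114, 0.1661]
tcp_rot: [2.213, 1.622, -0.642]
wrist_force: [-0.1, 0.3, -3.8]
width: 0.0544
finger_force: 40.0
```

```bash
python3 tgt.py
```

```text
[0.66749046 0.11403668 0.16609701] 0.054431047426438034 39.99808409638149 [ 0.35  0.7   1.17 -0.43  1.64  0.71]
axis [0.165 0.506 0.847] y [ 0.953 -0.303 -0.005]
rot left deg [ 0.  -0.3  0. ]
0 [ -2.   -8.4 -14.5]
0.06 [ 7.6 21.9 36.4]
0.12 [17.2 52.2 87.3]
```

Free so far; the remaining travel is about 17 mm. Approach in small steps, watching the force.

carry_out([
  [-1, -3, -5, 0, 0, 0],
  [-1, -3, -4, 0, 0, 0],
  [0, -1.5, -2, 0, 0, 0],
  [0, 0, 0, 0, 0, 0],
])

```text
t: 12.65
position: [0.666, 0.1071, 0.1559]
tcp_rot: [2.213, 1.622, -0.639]
wrist_force: [-0.6, -0.4, -3.2]
width: 0.0542
finger_force: 40.0
```

carry_out([
  [-0.3, -1, -2, 0, 0, 0],
  [-0.3, -1, -1.5, 0, 0, 0],
  [0, 0, 0, 0, 0, 0],
])

```text
t: 13.02
position: [0.6653, 0.1051, 0.1523]
tcp_rot: [2.213, 1.622, -0.639]
wrist_force: [-0.2, -0.8, -4.0]
width: 0.0543
finger_force: 40.0
```

Not yet in contact; continue in small steps.

carry_out([
  [-0.2, -0.6, -1, 0, 0, 0],
  [-0.2, -0.6, -1, 0, 0, 0],
  [0, 0, 0, 0, 0, 0],
])

```text
t: 13.4
position: [0.6653, 0.1048, 0.1519]
tcp_rot: [2.213, 1.622, -0.636]
wrist_force: [0.7, 5.6, 4.8]
width: 0.054
finger_force: 40.0
```

carry_out([
  [-0.2, -0.6, -1, 0, 0, 0],
  [-0.2, -0.6, -1, 0, 0, 0],
  [0, 0, 0, 0, 0, 0],
])

```text
t: 13.78
position: [0.6653, 0.1048, 0.1519]
tcp_rot: [2.214, 1.622, -0.631]
wrist_force: [0.3, 9.3, 12.4]
width: 0.0542
finger_force: 40.0
```

Contact at the expected seat height. Release and withdraw along the peg axis.

carry_out([
  [0, 0, 0, 0, 0, 0],
  [0, 0, 0, 0, 0, 0],
  [0, 0, 0, 0, 0, 0],
  [0, 0, 0, 0, 0, 0],
], jaw=85, squeeze=5)

```text
t: 14.28
position: [0.6645, 0.1024, 0.1481]
tcp_rot: [2.213, 1.621, -0.64]
wrist_force: [-0.5, 0.4, -0.1]
width: 0.0777
finger_force: 0.0
```

carry_out([
  [1.6, 5, 8.5, 0, 0, 0],
  [3, 10, 17, 0, 0, 0],
  [5, 15, 25, 0, 0, 0],
  [6, 20, 34, 0, 0, 0],
  [8, 25, 42, 0, 0, 0],
  [0, 20, 40, 0, 0, 0],
  [0, 0, 0, 0, 0, 0],
  [0, 0, 0, 0, 0, 0],
])

```text
t: 15.28
position: [0.6881, 0.1978, 0.3144]
tcp_rot: [2.212, 1.622, -0.64]
wrist_force: [0.3, 0.1, -0.4]
width: 0.0776
finger_force: 0.0
```

```bash
python3 - <<'E'
from m import *
s=sense();print(s['t'],s['position'],s['wrist_force']);c=snap('wrist','w6.png');a=snap('scene','s6.png')
p=np.array([.160,.505,.848]);S=np.array([.6595,.0868,.12])
print(proj(a,S),proj(a,S+.06*p))
Z=cv2.resize(a['pixels'][110:250,310:420,::-1],(314,400),interpolation=2)
cv2.imwrite('pics/z6.png',cv2.hconcat([Z,cv2.resize(c['pixels'][:,80:560,::-1],(480,400))]))
E
```

```text
15.275 [0.68809866 0.1978244  0.31440309] [ 0.33255965  0.09795718 -0.38700697]
[357.56591717 180.0235546 ] [351.95925714 159.04987785]
```

View pics/z6.png

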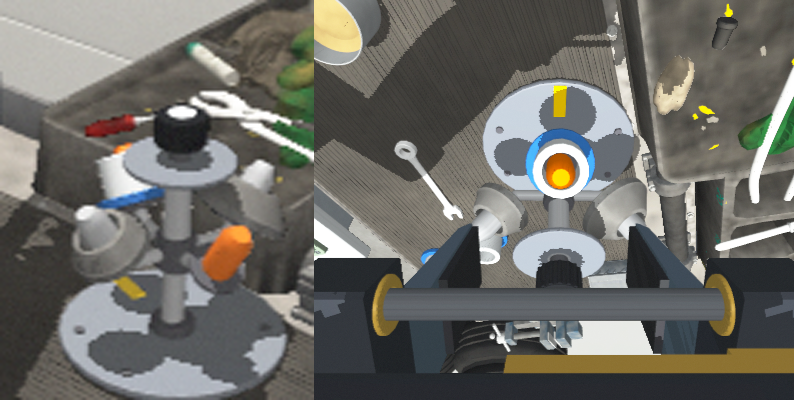

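```bash
python3 - <<'E'
from m import *
a=load('s6.png');c=capture('wrist');s=sense()
p=np.array([.160,.505,.848]);S=np.array([.6595,.0868,.12])
for q,ss,n in((a,None,'scene'),(c,s,'wrist')):
    print(n,'pred flange mid',proj(q,S+.005*p,ss),'plain end',proj(q,S+.06*p,ss))
    for m,st,ce in blobs(q,(100,130,60),(115,255,255),20):
        if abs(ce-proj(q,S,ss)).max()<60: print('blue',st,ce)
    for m,st,ce in blobs(q,(5,180,120),(30,255,255),5):
        if abs(ce-proj(q,S,ss)).max()<60: print('orange',st,ce)
b=capture('scene')
Z=cv2.resize(b['pixels'][145:200,325:385,::-1],(380,350),interpolation=2)
W=cv2.resize(c['pixels'][110:210,270:370,::-1],(350,350),interpolation=2)
cv2.imwrite('pics/z7.png',cv2.hconcat([Z,W]))
E
```

```text
scene pred flange mid [357.09933985 178.27815862] plain end [351.95925714 159.04987785]
blue [344 176  23   7  71] [355.71830986 179.14084507]
orange [350 161   3   2   5] [351.2 161.6]
orange [381 189  17  19 204] [389.23039216 198.10784314]
orange [351 207   9   7  28] [355.25       210.42857143]
wrist pred flange mid [325.52593083 166.86524512] plain end [326.21967142 178.10468916]
blue [ 292  128   70   63 1075] [325.27906977 148.5227907 ]
orange [313 153  28  36 828] [326.32608696 170.78140097]
```

View pics/z7.png

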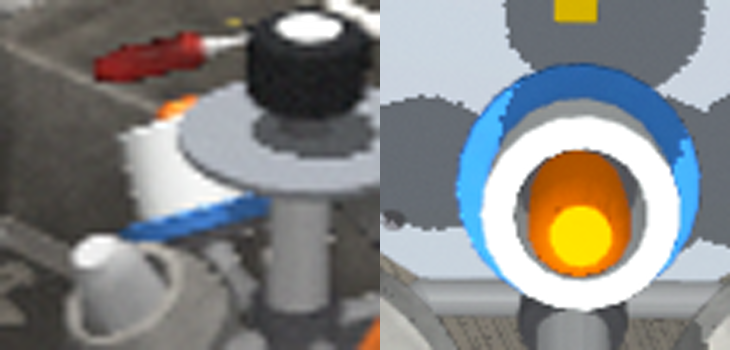

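The sleeve sits on the peg, its flange is within 1 px of the predicted seat position, and its lean matches the peg's to a few degrees. The gripper is clear.

```bash
python3 -c "
from station import *
print(hand_in())"
```

```text
the job is handed in; nothing more can be done
None
```

I turned peg a to the yellow mark, lowered the sleeve onto it flange first until it met the seat, withdrew the gripper, and handed the job in at about 15 s of the 48 s; the hand-in returned no verdict.

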